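# Clamp a kitchen knife in the sharpener with its quick-release

## Robot

A 6-joint arm with a two-finger parallel gripper is mounted at the origin on a cart in front of the work surface, level with it; the furniture and walls round the work are solid. World frame = base frame: x ahead of the robot, y to its left, z up, the work surface at z = 0. Lengths are in mm, angles in rad, forces in N, time in s.
With the tool pointing down it reaches from about 325 to 875 mm from the base axis. Payload 4.4 kg.
Tool frame: the origin (TCP) lies on the centre line of the jaws, within the pads' length; the fingertips stand ahead of it and the grasp point (between the pads) lies 6 mm ahead of it (ctrl.tcp_to_tips is the z of the fingertips in the tool frame, in mm); z points along the fingers, y is the line along which they close (so a half turn about z gives the same grasp; the last joint's range is limited). The gripper opens to 85 mm and grips with 20 to 120 N. Pads are 22 mm wide; open, the fingers measure 114 mm over their backs; the gripper's body (76 mm by 85 mm) begins 54 mm behind the grasp point. The pads swing forward as they close: fully open they stand 13 mm farther back than shut.
Start: joints at [0.97, 0.207, 1.542, -0, 1.393, -0.15], TCP at [250.529, 517.555, 256.282] pointing down, gripper open.
Joint ranges: [-2.73, 2.73], [-0.86, 2.22], [0.23, 2.46], [-1.11, 4.25], [0.08, 2.63], [-2.82, 2.82]. Speed limits (rad/s): [2.79, 2.79, 3.14, 3.14, 3.14, 3.14].

## Interface

Orientations are given as a 3x3 rotation matrix whose columns are the frame's x, y, z axes.
In Python, from plant import ctrl, sensors, optics gives the robot as it stands. Calls block until the motion is done:
- ctrl.move_ptp(position, orientation): joint-space move of the TCP to a pose.
- ctrl.move_l(position, rot=None, vel=150, threshold=None): straight line of the TCP; rot=None keeps the orientation; vel is the mean speed in mm/s. With threshold (N) it stops when the force on the tool has changed by that much, and returns True; else False.
- ctrl.set_joints(angles): joint-space move.
- ctrl.gripper_to(opening, force=None): finger opening in mm; force is the grip in N (None keeps the last); returns when the fingers have stopped.
- ctrl.hold(seconds).
- ctrl.solve_ik(position, orientation): joint angles nearest the present ones, or None.
- sensors.read_state(): the state.
- optics.grab_frame(name): name is "side" or "top" or "wrist"; returns (picture, depth): 400x640x3 uint8, red, green, blue; 400x640 float32, mm along the optical axis (not along the pixel's ray), 0 where there is no reading.
- optics.camera_params(name): a dict with "mtx" (3x3 intrinsics, pixels), "R" (3x3) and "t" (3): a world point X has camera coordinates R X + t; the wrist camera has in their place "T_tool_cam" (4x4, takes a point from camera to tool coordinates, whose origin is the TCP and whose axes are the flange's). Camera axes: x right, y down, z forward; pixel columns grow to the right and rows downward; lengths in mm; the calibration is good to about 2 mm. A picture is of the moment at which its call begins: read the wrist's pose just before it. camera_params takes no time and is no camera call.
A pose or a line that the arm cannot do raises ctrl.MotionError and nothing moves.
- ctrl.finish_job(): hands the job in; it is judged then, once.
The state is a dict: "t": time; "q": joint angles; "qvel": joint speeds; "tau": joint torques, N m; "eef_pos": TCP position; "eef_rot": TCP orientation; "force": force on the tool from outside, world axes, zero at the start; "wrist_torque": the same for the moment, N m; "grip_width": finger opening in mm; "grasp_force": force on a finger pad.
Only numpy, scipy, OpenCV 4.12 (cv2) and the standard library are available. Lean on these libraries where they do the work, as an engineer would, in place of code of your own. Each camera call takes 0.05 s, during which the arm holds its last target. There are 200 camera calls.

## Task

The kitchen knife lies loose on the sloping table of the knife sharpener: clamp it for sharpening. With the red cam lever still open, turn the black adjuster nut clockwise until the lever, as you swing it over, first meets firm resistance about midway; then swing it right down to its closed stop and let go. Leave the knife lying where it is, and do not force a lever that bites much too early: back the nut off instead.

Things in the scene. Friction and masses are not known exactly. Their poses are not given: they have to be found in the camera images.
- sharpener: knife sharpener fixed to the table: 215 x 150 mm light foot plate, dark sloping blade table with a clamp, guide post with stone behind (293 mm high, 103 mm behind and 45 mm right of the origin). Origin on the table top under the clamp's stud; z up, x away from its front, y left. The slope rises along +x at 0.48 rad (27.5 deg)
- stud_foot (a point): where the clamp's stud stands in the slope, square to it: 100 mm above the sharpener's origin. Measured up the slope from here: lever pivot -52 mm, nut 0, spine stop 35 mm, rubber foot of the strip on the blade 50 mm
- adjuster_nut (a joint): black ribbed nut on the stud, 30 mm wide, 40 tall, axis square to the slope. Rad, grows clockwise seen from above; stops at 0 and 6; stiff (0.3 N m), stays put. 1 rad lowers the strip 1 mm, its foot 2 mm. At 4.0 the lever bites midway (near 0.8) and clamps with 65 N when shut; at 3.3 near 0.5, 28 N; at 4.7 near 1.0, 112 N. Starts at 1.3 to 2.7, where nothing is clamped
- nut_grip (a point): on the nut's axis, 26 mm above its underside, 14 mm below its top: the height to grip it, fingers along the axis and closing across the slope. The strip under the nut (16 mm wide, up and down the slope) has its top 26 mm below this point, up to 4 mm less towards the lever
- cam_lever (a joint): red lever at the front, low end of the strip. Rad between handle and slope: 0 shut (pointing down the slope), 1.45 wide open (square to it); starts 1.0 to 1.35. Handle 19 mm wide, 7 thick, ends 71 mm from the pivot. Light (1.5 N at 50 mm) until the clamp bites, then 5 to 10 N if the nut is right; below 0.1 the cam is past its dead point and holds. Push the face that looks up-slope
- lever_pivot (a point): the lever's pivot, a level pin across the slope, 52 mm down-slope of the stud; its height off the slope is about 14.5 + 10 cos(angle - 0.12) mm, so 17 mm open and 24 mm shut
- lever_end (a point): middle of the lever handle's pushing face (the upper face when shut), 62 mm from the pivot, 9 mm short of the handle's end
- strip: bright steel clamping strip, 101 x 16 x 4 mm, up and down the slope under the nut; carries the lever at its low end and a rubber foot over the blade at its high end. Origin on the stud, in mid-thickness
- kitchen_knife: loose kitchen knife: blade 200 x 44 mm, 3 mm thick at the spine; black handle with three rivets. Lies on the slope under the strip's foot, spine down on the stop, tip left, handle out to the right. Origin on the spine's underside, 64 mm from the heel; y towards the tip, x towards the edge

How it is judged (in metres and radians):
On the way:
1. on its way over, the lever meets the clamp's resistance about midway: with the lever between 0.4 and 1.05 rad the strip already bears on the blade with more than 8 N (value of joint cam_lever between 0.4 and 1.05 rad and contact force between strip and kitchen_knife above 8 N), for 0.04 s.
At the end, for the whole second after the job is handed in: The cam lever is closed (within 0.08 rad of its stop), the strip presses the blade with 30 to 115 N (the nut between about 3.35 and 4.7), and the knife lies within 15 mm of where it was (value of joint cam_lever below 0.08 rad and contact force between strip and kitchen_knife between 30 and 115 N and distance of kitchen_knife from where it was at the start of the episode below 0.015 m); the robot touches nothing.
It fails at once if the clamp is forced shut over-tight: the strip presses the blade with more than 130 N (contact force between strip and kitchen_knife above 130 N).
It fails at once if the knife is shifted by more than 15 mm (distance of kitchen_knife from where it was at the start of the episode above 0.015 m).
It also fails if it takes over 58 s, if anything falls off the work surface, if the arm or the gripper's body presses on something with over 40 N, if the wrist force passes 120 N, or if a joint passes its speed limit or range.

## Working session

There is one attempt and no reset: what is moved stays moved. The work goes in short steps, each a Python script; the robot and the scene stay as the last script left them, time stands still between calls to the robot, and variables do not carry over. Pictures are saved under pics/ and viewed, at most 10 in all, crops included, and the job is handed in when it is done.

```bash
ls; mkdir -p pics
cat > h.py <<'E'
from plant import ctrl, sensors, optics
import numpy as np, cv2
def cam(name):
    st=sensors.read_state(); im,d=optics.grab_frame(name); p=optics.camera_params(name)
    K=np.array(p["mtx"])
    if name=="wrist":
        T=np.array(p["T_tool_cam"]); Rt=np.array(st["eef_rot"])
        Rwc=Rt@T[:3,:3]; c=Rt@T[:3,3]+np.array(st["eef_pos"])
    else:
        Rwc=np.array(p["R"]).T; c=-Rwc@np.array(p["t"])
    return im,d,K,Rwc,c
def pts(d,K,Rwc,c):
    v,u=np.mgrid[:400,:640]
    X=np.stack([(u-K[0,2])/K[0,0]*d,(v-K[1,2])/K[1,1]*d,d],-1)
    return X@Rwc.T+c
def save(im,n): cv2.imwrite("pics/"+n,im[:,:,::-1])
E
python3 - <<'E'
from h import *
for n in("side","top"):
    im,d,K,R,c=cam(n); save(im,n+".png"); np.savez(n,im=im,d=d,K=K,R=R,c=c)
    print(n,c,R[:,2],(d>0).mean())
print(sensors.read_state()["t"],ctrl.tcp_to_tips)
a=cv2.imread("pics/side.png");b=cv2.imread("pics/top.png")
E
```

```text
pics
side [477.50141359 799.06386476 541.52766228] [ 0.13858769 -0.86354403 -0.48485581] 0.9960859375
top [434.41090534  63.19371286 956.06017695] [ 0.18844095 -0.01678193 -0.98194113] 0.995890625
0.1 25.0
```

View pics/side.png

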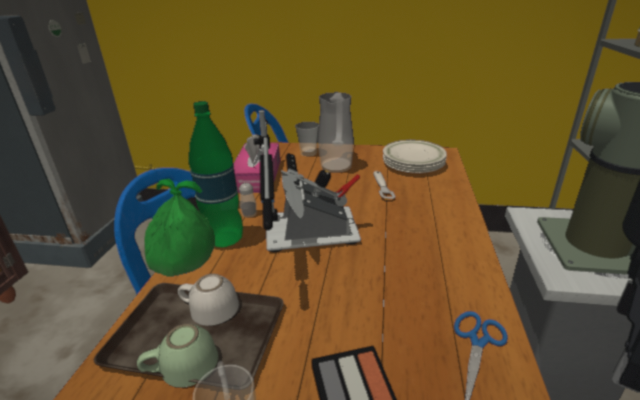

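View pics/top.png

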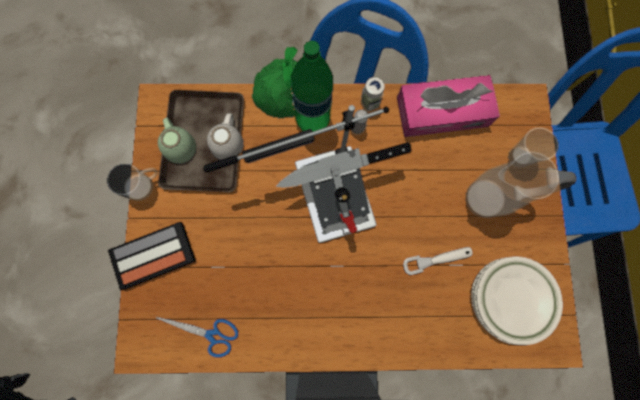

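The side view shows the sharpener with the red lever at (348,184) and the nut at (322,180). The top view shows the nut at (343,195), the red lever at (347,221), the knife's tip to the left and the post at (348,118). Next I'll get points from both views.

Run:
```python
from h import *
for n,box in(("side",(150,220,300,380)),("top",(140,245,290,390))):
    z=np.load(n+".npz"); im=z["im"].astype(int); P=pts(z["d"],z["K"],z["R"],z["c"])
    r0,r1,c0,c1=box; m=np.zeros((400,640),bool); m[r0:r1,c0:c1]=True
    red=m&(im[...,0]>120)&(im[...,1]<60)&(im[...,2]<70)
    v,u=np.nonzero(red); print(n,red.sum(),u.mean(),v.mean(),np.median(P[red],0).round(),P[red].min(0).round(),P[red].max(0).round())
    if n=="top":
        pl=m&(im.min(2)>140)&(P[...,2]<35)
        q=P[pl][:,:2].astype(np.float32); print("plate",cv2.minAreaRect(q),np.median(P[pl][:,2]))
        for (u,v) in((343,195),(343,190),(343,200),(320,205),(325,190),(365,205),(348,228)): print(u,v,P[v,u].round(),im[v,u])
    c=im[r0-10:r1+10,c0-10:c1+10].astype(np.uint8); save(cv2.resize(c,None,fx=4,fy=4,interpolation=2),n+"c.png")
```

```text
side 86 349.1744186046512 182.93023255813952 [555. -12. 123.] [478. -24. 102.] [581. 799. 542.]
top 113 349.76106194690266 223.09734513274336 [550. -14. 124.] [530. -23. 105.] [568.   2. 144.]
plate ((644.2967529296875, 13.715377807617188), (218.73504638671875, 148.0513916015625), 16.103477478027344) 16.510133491692102
343 195 [605.   3. 159.] [95 76 41]
343 190 [616.   3. 156.] [16 11 16]
343 200 [595.   3. 154.] [39 32 23]
320 205 [597.  51.  88.] [57 58 58]
325 190 [629.  39. 103.] [55 59 58]
365 205 [598. -54.  76.] [57 58 59]
348 228 [538.  -9. 129.] [135  86  84]
```

View pics/topc.png

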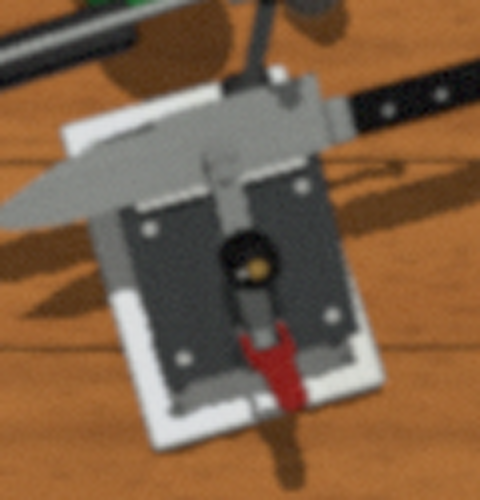

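The clamp direction is about 16° yaw, with the nut near (605,3) and its top at z≈159. I'll check IK for the grip orientation and take a close look.

```bash
cat >> h.py <<'E'
from scipy.spatial.transform import Rotation as Ro
def frame(yaw):
    X=np.array([np.cos(yaw),np.sin(yaw),0]);Y=np.array([-np.sin(yaw),np.cos(yaw),0]);Z=np.array([0,0,1.])
    u=X*np.cos(.48)+Z*np.sin(.48); n=-X*np.sin(.48)+Z*np.cos(.48)
    return u,Y,n
def toolrot(yaw,s=1,a=0):
    u,Y,n=frame(yaw); R=np.column_stack([np.cross(s*Y,-n),s*Y,-n])
    return R@Ro.from_euler('z',a).as_matrix()   # a>0: clockwise from above
E
python3 - <<'E'
from h import *
yaw=.281;u,Y,n=frame(yaw); g=np.array([605,3,159])-14*n
print(optics.camera_params("wrist")["T_tool_cam"])
for s in(1,-1):
  for a in(-1,0,1,2):
    for h in (0,150):
      q=ctrl.solve_ik(g+h*n,toolrot(yaw,s,a)); print(s,a,h,None if q is None else np.round(q,2))
E
```

```text
[[ 1.77426250e-04 -9.55151675e-01 -2.96116947e-01  7.61317053e+01]
 [ 9.99999637e-01 -7.71422268e-05  8.48005205e-04  4.92176052e-01]
 [-8.32816712e-04 -2.96116990e-01  9.55151315e-01 -1.18014228e+02]
 [ 0.00000000e+00  0.00000000e+00  0.00000000e+00  1.00000000e+00]]
1 -1 0 None
1 -1 150 None
1 0 0 [-0.25  0.19  1.89  0.38  0.68 -2.35]
1 0 150 [-0.33 -0.13  1.91  0.32  0.98 -2.31]
1 1 0 [-0.25  0.19  1.89  0.38  0.68 -1.35]
1 1 150 [-0.33 -0.13  1.91  0.32  0.98 -1.31]
1 2 0 [-0.25  0.19  1.89  0.38  0.68 -0.35]
1 2 150 [-0.33 -0.13  1.91  0.32  0.98 -0.31]
-1 -1 0 [-0.25  0.19  1.89  0.38  0.68 -0.21]
-1 -1 150 [-0.33 -0.13  1.91  0.32  0.98 -0.17]
-1 0 0 [-0.25  0.19  1.89  0.38  0.68  0.79]
-1 0 150 [-0.33 -0.13  1.91  0.32  0.98  0.83]
-1 1 0 [-0.25  0.19  1.89  0.38  0.68  1.79]
-1 1 150 [-0.33 -0.13  1.91  0.32  0.98  1.83]
-1 2 0 [-0.25  0.19  1.89  0.38  0.68  2.79]
-1 2 150 None
```

Run:
```python
from h import *
yaw=.281;u,Y,n=frame(yaw); g=np.array([605,3,159])-14*n
ctrl.move_ptp(g+150*n,toolrot(yaw))
for i,off in enumerate((0*n,40*Y-40*n)):
    if i: ctrl.move_l(g+150*n+off)
    im,d,K,R,c=cam("wrist"); save(im,f"w{i}.png"); np.savez(f"w{i}",im=im,d=d,K=K,R=R,c=c)
print(sensors.read_state()["t"],sensors.read_state()["force"])
```

```text
2.9083 [-0.49530517  0.63288953  0.42859645]
```

View pics/w0.png

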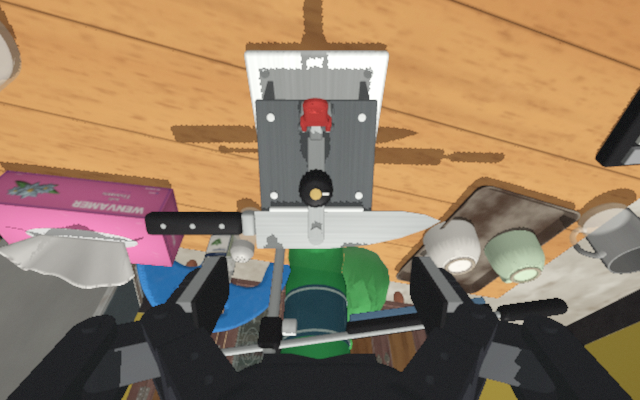

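View pics/w1.png

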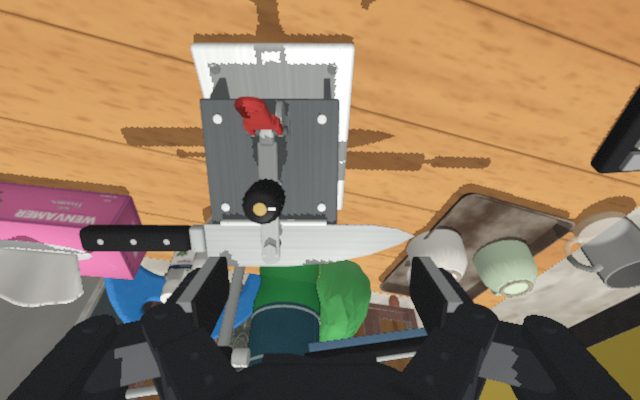

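Both wrist views show the sharpener upright in the image. In w0 the brass stud tip is at (316,195), the lever at (316,113) and the screws at (271,117), (361,117), (274,196), (358,196). In w1 the stud is at (261,209), the screws at (217,119), (322,119), (225,208), (322,208), and the lever at (257,115). Triangulating these.

```bash
cat >> h.py <<'E'
def tri(obs):
    A=np.zeros((3,3));b=np.zeros(3)
    for (K,R,c),(x,y) in obs:
        r=R@np.linalg.inv(K)@[x,y,1]; r/=np.linalg.norm(r); M=np.eye(3)-np.outer(r,r); A+=M;b+=M@c
    return np.linalg.solve(A,b)
E
python3 - <<'E'
from h import *
Z=[np.load(f"w{i}.npz") for i in(0,1)]; C=[(z["K"],z["R"],z["c"]) for z in Z]
def ref(z,p,kind):
    im=z["im"].astype(int); x,y=p; m=np.zeros((400,640),bool); m[y-8:y+9,x-8:x+9]=True
    m&= (im.min(2)>150) if kind=="s" else (im[...,0]-im[...,2]>40)
    v,u=np.nonzero(m); return u.mean(),v.mean(),m.sum()
S=[]
for k,a,b in(("s",(271,117),(217,119)),("s",(361,117),(322,119)),("s",(274,196),(225,208)),("s",(358,196),(322,208)),("b",(316,195),(261,209))):
    ra,rb=ref(Z[0],a,k),ref(Z[1],b,k); P=tri([(C[0],ra[:2]),(C[1],rb[:2])]); S.append(P)
    print(k,np.round(ra,1),np.round(rb,1),P.round(1), [pts(z["d"],*c)[int(r[1]),int(r[0])].round(1) for z,c,r in zip(Z,C,(ra,rb))])
S=np.array(S); up=(S[2]+S[3]-S[0]-S[1])/2; ac=(S[0]-S[1]+S[2]-S[3])/2
print("yaw",np.arctan2(up[1],up[0]),np.arctan2(ac[1],ac[0])-np.pi/2,"slope",np.arctan2(up[2],np.hypot(*up[:2])))
for z,c in zip(Z,C):
    P=pts(z["d"],*c); im=z["im"].astype(int); yaw=.281; u,Y,n=frame(yaw); rel=P-S[4]
    U,V,H=rel@u,rel@Y,rel@n
    print("table H",np.median(H[(abs(U+25)<25)&(abs(abs(V)-30)<10)&(H<-25)]))
    k=(np.hypot(U,V)<17)&(abs(H)<18)&(im.max(2)<70); print("nut",k.sum(),np.percentile(U[k],[1,99]),np.percentile(V[k],[1,99]),np.percentile(H[k],[5,50,95]))
    k=(abs(V)<5)&(U>-32)&(U<-20)&(H<-10); print("strip",np.median(H[k]),np.median(V[k]))
    k=(abs(V)<8)&(U>22)&(U<56)&(H<-10); print("stripup",np.median(H[k]))
    k=(im[...,0]>110)&(im[...,1]<70)&(im[...,2]<80)&(abs(V)<15)&(U<-30)&(U>-110)
    i=np.argmax(H*k-999*~k); print("lever",k.sum(),U[k].min(),U[k].max(),H[k].max(),V[k].mean())
    hi=k&(H>H[k].max()-6); print(" end",U[hi].mean(),V[hi].mean(),H[hi].mean())
E
```

```text
s [270.1 117.1  61. ] [217.  118.8  76. ] [592.  -49.2  73.8] [array([592.4, -49.4,  73. ]), array([591.8, -49.4,  73. ])]
s [361.5 117.2  59. ] [321.5 119.1  77. ] [567.5  37.3  73.4] [array([566.3,  36.1,  75.3]), array([567.1,  36.7,  74.2])]
s [273.5 195.3  50. ] [225.1 207.   63. ] [660.1 -29.7 110.9] [array([659.8, -30.3, 110.9]), array([659.9, -29.7, 111.1])]
s [358.5 195.4  51. ] [321.  207.2  64. ] [634.5  56.4 111.8] [array([635.7,  56.5, 110. ]), array([634.7,  56.4, 111.3])]
b [315.4 193.7 118. ] [259.4 208.8 157. ] [6.017e+02 3.000e-01 1.590e+02] [array([ 6.006e+02, -3.000e-01,  1.594e+02]), array([ 6.008e+02, -1.000e-01,  1.591e+02])]
yaw 0.27904793357285107 -2.858986898313232 slope 0.4922610425350861
table H -65.94812874581714
nut 693 [-14.31950994  11.46297713] [-13.86055807  13.47556691] [-13.19550865  -3.09960953  -1.34403186]
strip -42.86677310816446 -0.18725084610051237
stripup -37.00927056282853
lever 665 -75.87798502008813 -49.279391925406955 252.08473372714053 0.2543899919874423
 end -71.9304012801039 2.6135717613827065 252.08473372714056
table H -66.01385641966883
nut 992 [-14.47285562  11.00411008] [-12.91311825  14.83945109] [-14.25612288  -3.37381606  -1.37867536]
strip -43.049419633353494 0.03317818375580923
stripup -37.27874498487747
lever 972 -75.86046998805237 -49.077282719706666 21.225163998008377 2.5183661146628693
 end -72.37161857329738 1.37176876781442 18.195385000076534
```

```bash
cat >> h.py <<'E'
yaw=.281; S4=np.array([601.7,.3,159.0]); u,Y,n=frame(yaw)
def at(U,V,H): return S4+U*u+V*Y+H*n
def tz():
    s=sensors.read_state(); return float(np.array(s["wrist_torque"])@np.array(s["eef_rot"])[:,2])
def st(tag=""):
    s=sensors.read_state(); r=np.array(s["eef_pos"])-S4; f=np.array(s["force"])
    print(tag,"t%.2f"%s["t"],"UVH",np.round([r@u,r@Y,r@n],1),"F uvn",np.round([f@u,f@Y,f@n],1),"tz%.2f"%tz(),"w%.1f g%.0f"%(s["grip_width"],s["grasp_force"]))
E
python3 - <<'E'
from h import *
z=np.load("w1.npz"); P=pts(z["d"],z["K"],z["R"],z["c"])-S4; U,V,H=P@u,P@Y,P@n
for a in range(-50,70,6):
    k=(abs(V)<5)&(abs(U-a)<3)&(H<0)&(H>-80); print(a,np.median(H[k]).round(1),H[k].max().round(1),end=" | ")
print()
ctrl.gripper_to(55,60); R=toolrot(yaw)
ctrl.move_l(at(-1,0,60),R); st("above")
print(ctrl.move_l(at(-1,0,-6),R,80,threshold=8)); st("down")
E
```

```text
-50 -43.1 -41.3 | -44 -42.7 -41.0 | -38 -43.8 -42.1 | -32 -43.8 -41.8 | -26 -43.0 -41.4 | -20 -42.4 -40.5 | -14 -19.3 -1.6 | -8 -2.4 -0.8 | -2 -0.8 -0.0 | 4 -1.1 -0.0 | 10 -2.5 -0.5 | 16 -4.6 -3.7 | 22 -38.6 -38.4 | 28 -38.3 -36.8 | 34 -37.7 -35.6 | 40 -37.1 -35.9 | 46 -33.3 -31.2 | 52 -32.2 -30.7 | 58 -35.4 -31.8 | 64 -35.2 -33.1 | 
above t3.83 UVH [-1.3  0.  59.8] F uvn [-0.6 -0.1 -0.9] tz-0.01 w54.8 g0
False
down t4.80 UVH [-0.6 -0.1 -5.7] F uvn [ 0.8 -0.6  0.9] tz-0.02 w55.2 g0
```

Run:
```python
from h import *
ctrl.gripper_to(20,90); st("grip")
for i in range(1,9):
    a=1.9*i/8
    ctrl.move_ptp(at(-.8,0,-6-a),toolrot(yaw,1,a)); st("%.2f"%a)
```

```text
grip t5.17 UVH [-0.4 -0.9 -5. ] F uvn [-2.5 -1.9  7. ] tz0.08 w25.8 g88
0.24 t5.52 UVH [-0.4 -0.7 -5.2] F uvn [-2.7 -1.5  8.2] tz0.33 w26.2 g88
0.47 t5.86 UVH [-0.4 -0.7 -5.5] F uvn [-2.4 -0.9  7.6] tz0.34 w26.1 g88
0.71 t6.20 UVH [-0.3 -0.6 -5.7] F uvn [-2.4 -1.1  8.2] tz0.27 w25.8 g88
0.95 t6.54 UVH [-0.3 -0.5 -5.9] F uvn [-2.  -0.4  7.3] tz0.31 w25.8 g88
1.19 t6.88 UVH [-0.2 -0.5 -6.2] F uvn [-1.7 -0.7  7.9] tz0.34 w25.8 g88
1.42 t7.22 UVH [-0.1 -0.4 -6.4] F uvn [-1.5  0.1  7.8] tz0.32 w25.7 g88
1.66 t7.57 UVH [-0.  -0.4 -6.7] F uvn [-1.2 -0.1  7.1] tz0.33 w26.1 g88
1.90 t7.91 UVH [ 0.1 -0.4 -6.9] F uvn [-1.2 -0.4  5.7] tz0.36 w25.8 g88
```

```bash
cat >> h.py <<'E'
def corner(th,r=55,t=3.5):
    l=np.array([-np.cos(th),np.sin(th)]); f=np.array([np.sin(th),np.cos(th)])
    c=np.array([-52,-66+14.5+10*np.cos(th-.12)])+r*l+t*f
    return at(c[0]+11,0,c[1]+25), f[0]*u+f[1]*n
def fmean(f,k=4):
    v=[]
    for _ in range(k): ctrl.hold(.02); v.append(np.array(sensors.read_state()["force"])@f)
    return np.mean(v)
E
python3 - <<'E'
from h import *
ctrl.gripper_to(42); ctrl.move_l(at(0,0,70),vel=150); st("up")
ctrl.gripper_to(0,60); R=toolrot(yaw)
p,f=corner(1.42); ctrl.move_ptp(p+70*n,R)
im,d,K,Rw,c=cam("wrist"); save(im,"w2.png")
print(ctrl.move_l(p,R,100,threshold=8)); st("start")
E
```

```text
up t8.88 UVH [-0.4  0.2 69.7] F uvn [-0.1  0.2 -0.1] tz-0.02 w42.1 g0
False
start t11.97 UVH [-45.4  -0.2  31.3] F uvn [-0.4  0.1  0. ] tz0.00 w-0.0 g0
```

View pics/w2.png

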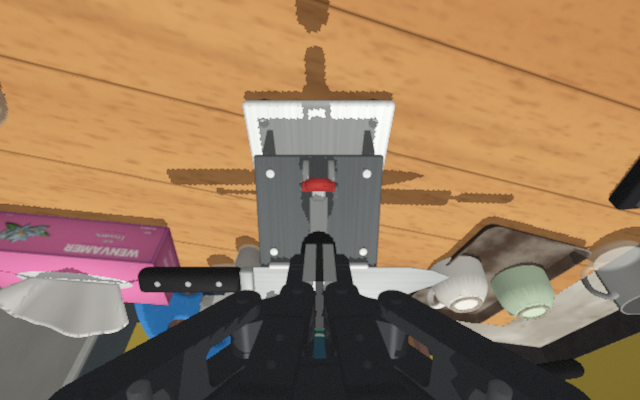

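The view shows the shut fingers at (318,240), centred on the up-slope side of the red lever at (318,185), and the knife has not moved. Now I'll push the lever part-way and feel for the bite.

Run:
```python
from h import *
R=toolrot(yaw); f0=np.array(sensors.read_state()["force"])
for th in np.arange(1.38,.44,-.04):
    p,f=corner(th); ctrl.move_l(p,R,30); F=fmean(f,3)-f0@f
    print("%.2f %.1f"%(th,F),end=" | ")
    if F>15: print("STOP"); break
st()
```

```text
1.38 0.4 | 1.34 0.2 | 1.30 -0.1 | 1.26 0.9 | 1.22 2.3 | 1.18 3.7 | 1.14 3.9 | 1.10 3.6 | 1.06 4.1 | 1.02 5.0 | 0.98 5.1 | 0.94 4.6 | 0.90 4.1 | 0.86 4.8 | 0.82 4.7 | 0.78 4.2 | 0.74 3.4 | 0.70 4.0 | 0.66 3.1 | 0.62 3.3 | 0.58 4.7 | 0.54 6.8 | 0.50 7.9 | 0.46 8.0 |  t19.18 UVH [-88.2  -0.1  10.9] F uvn [ 1.9 -0.8  8.5] tz-0.01 w-0.1 g4
```

The bite is felt near 0.58 rad, so the nut is at about 3.5. That would clamp with roughly 38 N, close to the lower limit. I'll add 0.5 rad on the nut and then swing on.

Run:
```python
from h import *
R=toolrot(yaw); p=np.array(sensors.read_state()["eef_pos"])
ctrl.move_l(p+70*n,R,150); ctrl.gripper_to(50,90)
ctrl.move_l(at(-1,0,70),R,200)
im,d,K,Rw,c=cam("wrist"); save(im,"w3.png")
P=pts(d,K,Rw,c)-S4; U,V,H=P@u,P@Y,P@n; im=im.astype(int)
k=(im[...,0]>110)&(im[...,1]<70)&(im[...,2]<80)&(abs(V)<15)&(U<-50)&(U>-130)&(H<60)
print("lever tip",np.percentile(U[k],2),H[k].max()," angle",np.arctan2(np.percentile(H[k],98)+43,-52-np.percentile(U[k],2)))
print(ctrl.move_l(at(-1,0,-8),R,80,threshold=8)); ctrl.gripper_to(20,90); st("grip")
for a in (.25,.5):
    ctrl.move_ptp(at(-.6,0,-8-a),toolrot(yaw,1,a)); st(a)
ctrl.gripper_to(45); ctrl.move_l(at(0,0,70),vel=150); ctrl.gripper_to(0,60)
st()
```

```text
lever tip -112.36478968321954 -3.9183853939070032  angle 0.5620838056058949
False
grip t22.43 UVH [-0.4 -0.8 -7. ] F uvn [-2.8 -0.7  6.4] tz0.10 w25.8 g88
0.25 t22.78 UVH [-0.4 -0.7 -7.2] F uvn [-3.5 -2.3  9.1] tz0.31 w25.8 g89
0.5 t23.13 UVH [-0.3 -0.6 -7.5] F uvn [-3.8 -1.3  8.5] tz0.29 w25.8 g89
 t24.63 UVH [-0.2  0.  69.7] F uvn [ 0.5 -1.  -0.6] tz0.01 w-0.1 g0
```

Run:
```python
from h import *
R=toolrot(yaw); p,f=corner(.8)
ctrl.move_ptp(p+50*n,R); f0=np.array(sensors.read_state()["force"]); ctrl.move_l(p,R,100,threshold=8)
for th in np.r_[np.arange(.74,.1,-.04),np.arange(.1,-.16,-.03)]:
    p,f=corner(th); ctrl.move_l(p,R,30); F=fmean(f,3)-f0@f
    print("%.2f %.1f"%(th,F),end=" | ")
    if F>22: print("STOP"); break
st()
```

```text
0.74 0.3 | 0.70 0.1 | 0.66 0.5 | 0.62 0.2 | 0.58 0.1 | 0.54 0.3 | 0.50 0.3 | 0.46 5.5 | 0.42 17.4 | 0.38 0.0 | 0.34 2.8 | 0.30 15.2 | 0.26 0.3 | 0.22 -0.2 | 0.18 1.6 | 0.14 0.1 | 0.10 14.4 | 0.07 0.1 | 0.04 0.1 | 0.01 15.0 | -0.02 36.8 | STOP
 t32.26 UVH [-95.8  -0.  -12.2] F uvn [-8.2  3.7 36.2] tz0.06 w0.2 g18
```

Run:
```python
from h import *
R=toolrot(yaw); p=np.array(sensors.read_state()["eef_pos"])
ctrl.move_l(p+80*n,R,120); ctrl.move_l(at(-1,0,140),R,200); ctrl.hold(.3); st()
im,d,K,Rw,c=cam("wrist"); save(im,"w4.png")
P=pts(d,K,Rw,c)-S4; U,V,H=P@u,P@Y,P@n; im=im.astype(int)
k=(im[...,0]>100)&(im[...,1]<70)&(im[...,2]<80)&(abs(V)<12)&(U<-50)&(U>-135)&(H<60)
print(k.sum()); q=k&(U<-75); print(np.polyfit(U[q],H[q],1),U[q].min(),np.median(H[q]))
```

```text
t34.13 UVH [ -2.3   0.3 139.1] F uvn [ 0.1 -0.6 -0.6] tz-0.04 w-0.3 g0
331
[0.44024855 5.510843  ] -132.9328705538283 -37.91577705666177
```

View pics/w4.png

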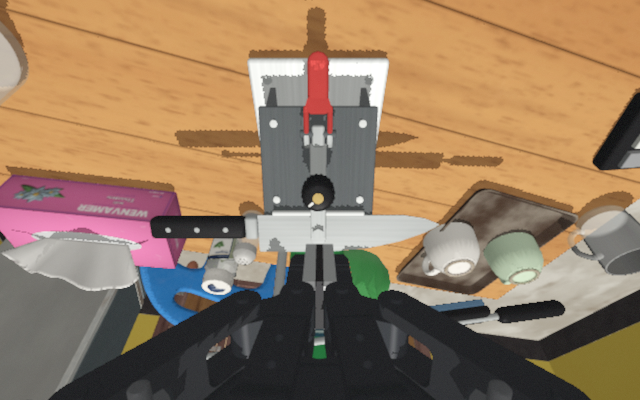

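The lever lies down the slope, with its end at (317,57), and the knife has not moved. Before handing in I'll check the lever angle robustly.

Run:
```python
from h import *
im,d,K,Rw,c=cam("wrist")
P=pts(d,K,Rw,c)-S4; U,V,H=P@u,P@Y,P@n; im=im.astype(int)
k=(im[...,0]>100)&(im[...,1]<70)&(im[...,2]<80)&(abs(V)<6)&(H<60)
for a in range(-125,-70,6):
    q=k&(abs(U-a)<3)&(H>-60); print(a,q.sum(),np.median(H[q]).round(1) if q.any() else "",end=" | ")
```

```text
-125 0  | -119 37 -37.3 | -113 2 -37.2 | -107 0  | -101 0  | -95 0  | -89 0  | -83 0  | -77 0  | -71 11 -39.8 |
```

Run:
```python
from h import *
im,d,K,Rw,c=cam("wrist")
P=pts(d,K,Rw,c)-S4; U,V,H=P@u,P@Y,P@n; im=im.astype(int)
k=(im[...,0]>1.8*im[...,1])&(im[...,0]>1.8*im[...,2])&(abs(V)<8)&(H>-50)&(H<-20)&(U<-65)&(U>-125)
for a in range(-122,-66,6):
    q=k&(abs(U-a)<3); print(a,q.sum(),np.median(H[q]).round(1) if q.any() else "",end=" | ")
q=k&(U<-80)&(U>-118);print(np.polyfit(U[q],H[q],1))
z=k=(abs(abs(V)-30)<10)&(abs(U+35)<15); print(np.polyfit(U[z],H[z],1))
```

```text
-122 35 -37.2 | -116 139 -36.8 | -110 125 -36.9 | -104 137 -37.1 | -98 133 -37.2 | -92 126 -37.5 | -86 124 -37.8 | -80 125 -37.4 | -74 118 -37.7 | -68 31 -39.4 | [-2.92964135e-02 -4.01742880e+01]
[-9.34242236e-04 -6.60782030e+01]
```

```bash
python3 -c "
from h import *
print(ctrl.finish_job())"
```

```text
the job is handed in; nothing more can be done
None
```

The knife is clamped and the job is handed in: the nut is at about 4.0 rad and the lever is closed at about 0.03 rad, with the bite felt near 0.58 rad before a final 0.5 rad on the nut. The knife looks unmoved in the last picture, but I estimated the clamp force (about 65 N) from the nut rather than measuring it, and no verdict came back.

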